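# Slide the copper block out of its compartment and set the warming plate

### The arm

A 7-joint arm with a two-finger parallel gripper is mounted at the origin on the work surface. World frame = base frame: x ahead of the robot, y to its left, z up, the work surface at z = 0. Lengths are in m, angles in rad, forces in N, time in s.
With the tool pointing down it reaches from about 0.4 to 0.85 m from the base axis. Payload 4.5 kg.
Tool frame: the origin (TCP) lies midway between the tips of the shut fingers; the grasp point (between the pads) lies 19 mm behind it; z points along the fingers, y is the direction in which the jaws open and shut (so a half turn about z gives the same grasp; the last joint's range is limited). The gripper opens to 88 mm and grips with 3 to 60 N. Pads are 18 mm wide; open, the fingers measure 123 mm over their backs; the gripper's body (75 mm by 187 mm) begins 45 mm behind the grasp point.
Start: joints at [1.212, 0.689, -0.195, 1.565, 0.157, 0.902, -0.215], TCP at [0.239, -0.577, 0.239] pointing down, gripper open.
Joint ranges: [-3.01, 3.01], [-0.46, 2.08], [-1.47, 1.51], [0.13, 2.56], [-1, 4.14], [0.04, 2.09], [-2.66, 2.66]. Speed limits (rad/s): [2.57, 2.57, 3.14, 3.14, 3.14, 3.14, 3.14].

### API

Orientations are given as a unit quaternion [x, y, z, w].
In Python, from plant import get_state, snapshot, finish_job, find_in gives the robot as it stands.
- The arm moves only by the shell command python3 -m creep 'ROWS' [OPENING] [FORCE]. ROWS is JSON, one flat list of numbers, 6 for each row, row after row: the shift along the tool's x, y, z in mm, then the turn, a rotation vector about the tool's x, y, z in degrees. In form: [tx, ty, tz, wx, wy, wz, tx, ty, tz, wx, wy, wz, ...]. A call has 1 to 5 rows; each row shifts and turns the pose as measured when the row begins, along the tool's axes as they then stand; what a row does not reach is not made up. A row lasts 1/12 s, in which the tool goes at most 41.7 mm and 7.16 degrees, less where a joint would pass 70% of its speed; a pose out of reach is approached as far as the arm can. A call is refused whole if a number of a shift passes 41.7 or a number of a turn 7.16, either way. A call with a gripper value outside its range is refused whole. OPENING is the finger opening in mm, from 0 to 88.1, set as the call begins (- or left out, the last holds). The fingers move at their own pace and stop on an object; FORCE is the grip in N (left out, the last holds). Time passes only in rows, so rows that do not move let the fingers close. It gives the time, the measured TCP pose, the force and the opening at its end, in the units of the state.
- get_state(): the state, without advancing time (a new reading comes with each control period).
- snapshot(name): name is "side" or "top"; returns a dict with "color" (420x560x3 uint8, red, green, blue), "intrinsics" (3x3 intrinsics, pixels), "dist_coeffs" ([k1, k2, p1, p2, k3] as OpenCV has them; the pictures are not rectified), "extrinsics" (4x4, takes a point from world to camera coordinates). Camera axes: x right, y down, z forward; pixel columns grow to the right and rows downward; lengths in m; the calibration is good to about 2 mm. A picture is of the moment at which its call begins. There is no depth.
- finish_job(): hands the job in, once; it reports no verdict.
Trained networks look in the newest picture that a camera, given by its name, has taken for a name from the list of things; names that differ only in an ending like _2 or _b are one class to them, and where a whole thing is asked for, a point or a joint stands for the part that bears it (a point fixed in the world has none). Each returns a list of dicts, best first, with "score" (0 to 1); they miss things now and then, are a little off and sometimes report something else, mostly with a low value. They report only what shows in the picture. A call takes as long as a camera call. They do not tell look-alikes from the thing itself.
- find_in(thing, camera): "xy" ([column, row] in pixels, amid what is visible of it).
The state is a dict: "clock": time; "q": joint angles; "qd": joint speeds; "joint_torque": joint torques, N m; "tool_pos": TCP position; "eef_rot": TCP orientation; "contact_force": force on the tool from outside, world axes, zero at the start; "moment": the same for the moment, N m; "opening": opening from 0.0 (shut) to 1.0 (fully open).
Only numpy, scipy, OpenCV 4.12 (cv2) and the standard library are available. Lean on these libraries where they do the work, as an engineer would, in place of code of your own. Each camera call takes 0.05 s, during which the arm holds its last target.

### The job

Slide the copper block out of its compartment onto the warming plate, so that its end lies flat and flush against the yellow stop bar. Once it is there, turn the controller's dial until its white pointer is at the red mark. Leave the white and black blocks in their compartments and the other things on the bench where they are.

Things in the scene. Friction and masses are not known exactly. Their poses are not given: they have to be found in the camera images.
- station: fixed loading station, x = -150 to 136 mm, y = -117 to 117 mm, 62 mm high: a yellow stop bar at the front (-x, robot side), then the warming plate, then three compartments side by side. Origin at bench level
- stop_face (a point): middle of the foot of the stop bar's inner (+x) face, at x = -135, z = 30 mm in the station. The bar is yellow, 15 mm thick, 234 mm long along y, its top 16 mm above the plate
- plate (a point): centre of the top of the warming plate (dark steel), 115 mm in x from the stop bar to the compartments, 228 mm in y; 30 mm above the bench; axes as the station's
- bins (a point): centre of the floor of the middle one of three blue compartments, at x = 55, z = 32 mm in the station; the others are 74 mm to either side in y. Each is 150 mm long (x), 68 mm wide inside, open above and, at its -x end, to the plate (a 2 mm step down). Walls 6 mm thick and 30 mm high over the floor; a back wall closes the +x end
- copper_block: copper-coloured carrier block, 80 (x) x 60 (y) x 20 (z) mm, screw heads and a round inset on top (up to 2 mm proud, look only); loose; origin at the centre of its underside, x along its length. 0.4 to 0.7 kg. It starts in one of the three compartments, with 42 to 62 mm free between its +x end and the back wall. Flush against the stop bar, its origin is at x = -95 mm in the station's frame
- white_block: white plastic carrier block, 80 (x) x 60 (y) x 20 (z) mm, screw heads and a round inset on top (up to 2 mm proud, look only); loose; origin at the centre of its underside, x along its length. In another compartment; to be left there
- black_block: black plastic carrier block, 80 (x) x 60 (y) x 20 (z) mm, screw heads and a round inset on top (up to 2 mm proud, look only); loose; origin at the centre of its underside, x along its length. In another compartment; to be left there
- controller: fixed grey control box on the bench, 110 x 110 x 50 mm, left or right of the station; origin at the centre of its underside; on top a white scale disc with the dial in its centre
- dial (a joint): angle of the dial, rad, 0 to 4.7, growing clockwise seen from above; at 0 the pointer is along the controller's +x. It stays where it is left
- mark_ring (a joint): angle of the red mark about the same axis and from the same zero as the dial, clockwise from above; a printed mark that cannot be touched. Always 0.5 to 1.5 rad clockwise of the dial's start
- dial_grip (a point): on the dial's axis, 74 mm above the bench, to be gripped here: the dial's black bar handle is 44 mm long along the pointer (its x), 14 mm wide, from 59 to 83 mm above the bench, on a disc of radius 24 mm; x axis along the pointer
- dial_pointer (a point): point on the line of the dial's white pointer, 36 mm from the axis
- red_mark (a point): the red mark, a 13 x 6 mm bar on the scale, at 36 mm from the dial's axis
- beaker: glass beaker, radius 42 mm, 100 mm high, on the other side of the station from the controller; bystander; origin at the centre of its underside
- brown_bottle: amber bottle with a red cap, radius 33 mm, 140 mm high; bystander; origin at the centre of its underside
- screwdriver: orange-handled screwdriver lying on the bench, about 200 mm long; bystander; origin under its middle
Things that resemble listed ones, but are neither listed nor needed, are in the scene too. Several things have the shape of the copper_block; the one meant has the colours described above.

How it is judged:
On the way, in this order (a step that is already met when the one before it is completed fails the run):
1. the copper block lies flat on the warming plate, flush against the stop bar (x of copper_block in the frame of station between -0.1 and -0.09 m and angle between the x axis of copper_block and the x axis of station, either way round below 0.07 rad and y of copper_block in the frame of station between -0.085 and 0.085 m and z of copper_block in the frame of station between 0.027 and 0.034 m and angle between copper_block's own z axis and vertical below 0.06 rad), for 0.2 s.
2. the dial's pointer is at the red mark (horizontal distance between dial_pointer and red_mark below 0.005 m), for 0.2 s.
At the end, for the whole second after the job is handed in: Copper block at rest, flat on the plate, within 5 mm of the stop bar and square to it within 4 degrees; dial still, pointer within 5 mm (8 degrees) of the red mark; white and black blocks moved less than 12 mm; beaker, bottle, screwdriver less than 30 mm (all of step 1 and horizontal distance between dial_pointer and red_mark below 0.005 m and linear speed of copper_block below 0.01 m/s and velocity of joint dial between -0.05 and 0.05 rad/s and distance of each of white_block, black_block from where it was at the start of the episode below 0.012 m and distance of each of beaker, brown_bottle, screwdriver from where it was at the start of the episode below 0.03 m); the robot touches nothing.
It fails at once if the white or black block is shifted by more than 12 mm (distance of any of white_block, black_block from where it was at the start of the episode above 0.012 m).
It fails at once if the beaker, bottle or screwdriver is shifted by more than 30 mm (distance of any of beaker, brown_bottle, screwdriver from where it was at the start of the episode above 0.03 m).
It also fails if it takes over 56 s, if anything falls off the work surface, if the arm or the gripper's body presses on something with over 40 N, if the wrist force passes 120 N, or if a joint passes its speed limit or range.

## Working session

There is one attempt and no reset: what is moved stays moved. The work goes in short steps, Python scripts to look and compute and a shell command to move; the robot and the scene stay as the last step left them, time stands still between calls to the robot, and variables do not carry over. Pictures are saved under pics/ and viewed, and the job is handed in when it is done.

```bash
ls; mkdir -p pics; cat > h.py <<'E'
import numpy as np, cv2
from plant import get_state, snapshot, finish_job, find_in
def snap(cam,name):
    s=snapshot(cam); np.savez(''+cam+'.npz',**{k:np.array(v) for k,v in s.items()})
    cv2.imwrite('pics/'+name,np.array(s['color'])[:,:,::-1]); return s
def load(cam): return dict(np.load(''+cam+'.npz'))
def ray(s,uv):
    K=np.array(s['intrinsics'],float);d=np.array(s['dist_coeffs'],float);E=np.array(s['extrinsics'],float)
    p=cv2.undistortPoints(np.array([[uv]],float),K,d)[0,0]
    R=E[:3,:3];t=E[:3,3]; return -R.T@t, R.T@np.array([p[0],p[1],1.])
def onz(s,uv,z):
    o,d=ray(s,uv); return o+d*(z-o[2])/d[2]
def proj(s,P):
    E=np.array(s['extrinsics'],float)
    return cv2.projectPoints(np.atleast_2d(np.array(P,float)),cv2.Rodrigues(E[:3,:3])[0],E[:3,3],np.array(s['intrinsics'],float),np.array(s['dist_coeffs'],float))[0][:,0]
E
python3 - <<'E'
from h import *
for c in('top','side'):
    s=snap(c,c+'0.png'); print(c,ray(s,(280,210)))
    for n in ['station','stop_face','plate','bins','copper_block','white_block','black_block','controller','dial','dial_grip','dial_pointer','red_mark','beaker','brown_bottle','screwdriver']:
        try:print(n,[(np.round(r['xy'],1).tolist(),round(r['score'],2)) for r in find_in(n,c)][:5])
        except Exception as e: print(n,e)
st=get_state();print(st)
E
```

```text
pics
top (array([ 0.56378499, -0.00943384,  1.42892617]), array([ 0.0670861 ,  0.00350004, -0.9978901 ]))
station [([284.6, 253.3], 0.56)]
stop_face [([285.5, 252.8], 0.69)]
plate [([283.1, 256.5], 0.71)]
bins [([286.3, 253.4], 0.83)]
copper_block [([203.0, 197.5], 0.92), ([285.1, 225.6], 0.8), ([303.4, 153.3], 0.65), ([382.4, 269.6], 0.64), ([253.5, 153.6], 0.6)]
white_block [([314.9, 228.2], 0.88)]
black_block [([256.7, 221.5], 0.69)]
controller [([381.9, 274.7], 0.72)]
dial [([380.2, 273.3], 0.64)]
dial_grip [([381.6, 270.2], 0.56)]
dial_pointer [([381.8, 271.6], 0.61)]
red_mark []
beaker [([160.0, 291.4], 0.88), ([285.9, 224.1], 0.66)]
brown_bottle [([130.9, 231.0], 0.7), ([156.9, 288.8], 0.22)]
screwdriver [([418.5, 192.3], 0.92), ([283.2, 256.8], 0.2)]
side (array([0.08743622, 0.54362489, 0.56761717]), array([ 0.58492737, -0.60299113, -0.54249564]))
station [([302.4, 241.2], 0.68)]
stop_face [([301.9, 243.1], 0.71)]
plate [([300.4, 242.2], 0.85)]
bins [([302.0, 241.2], 0.77), ([288.5, 216.6], 0.2)]
copper_block [([203.0, 214.9], 0.97), ([289.8, 217.1], 0.68), ([188.1, 262.1], 0
[... 372 characters left out ...]
.6], 0.63)]
{'clock': 1.6, 'q': array([ 1.21180222,  0.6891313 , -0.19456679,  1.56530456,  0.15728769,
        0.90249478, -0.21511735]), 'qd': array([ 0.00100264, -0.00133338, -0.00193529,  0.00060954, -0.0016263 ,
        0.00148935, -0.00068625]), 'joint_torque': array([ 1.50022056e-04, -5.27490628e+01, -1.26758259e+00, -1.53740501e+01,
       -5.21159742e-02, -6.61491831e-04,  3.64060202e-05]), 'tool_pos': array([ 0.23924886, -0.57741485,  0.23872109]), 'eef_rot': array([9.80778711e-01, 1.95123347e-01, 4.88567309e-06, 2.05334318e-05]), 'contact_force': array([ 0.90682899, -0.27335055, -1.22760131]), 'moment': array([-0.03951473, -0.01901532, -0.0238526 ]), 'opening': 1.0008548098073184}
```

```bash
python3 - <<'E'
from h import *
a=load('top')['color'][:,:,::-1]; b=load('side')['color'][:,:,::-1]
cv2.imwrite('pics/t1.png',cv2.resize(a[130:350,100:460],None,fx=2.2,fy=2.2,interpolation=cv2.INTER_CUBIC))
cv2.imwrite('pics/s1.png',cv2.resize(b[130:380,100:460],None,fx=2.2,fy=2.2,interpolation=cv2.INTER_CUBIC))
E
```

```text
(no output)
```

View pics/t1.png

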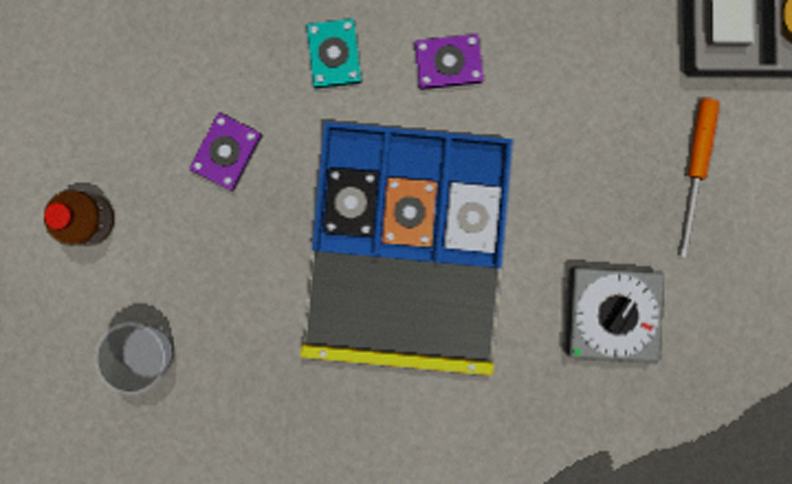

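View pics/s1.png

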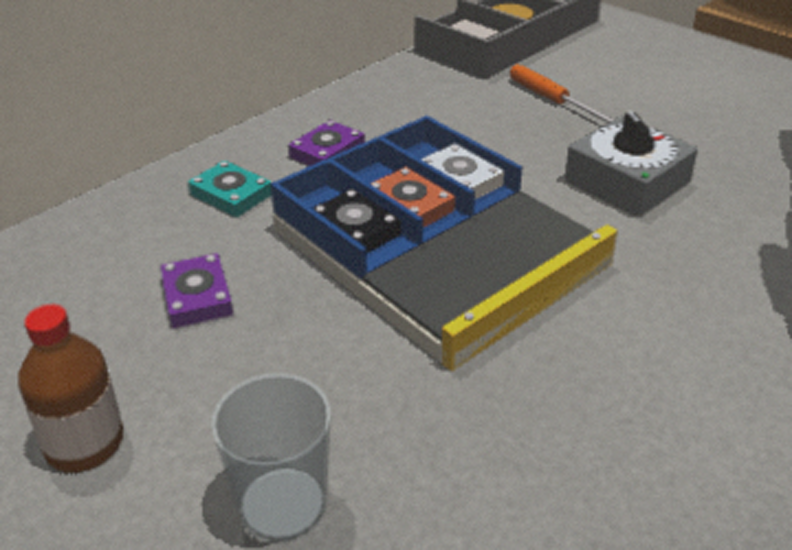

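Top view: the middle bin holds the copper block at about (286,227). Others of the same shape are teal (253,154), purple (303,153), purple (203,198), black (257,221) and white (315,228). The controller is at (381,273).

```bash
python3 - <<'E'
from h import *
from scipy.optimize import least_squares
T=load('top');S=load('side')
c=lambda u,v:(100+(u+.5)/2.2-.5,130+(v+.5)/2.2-.5)
obs=[(T,c(323,121),(136,117,62)),(T,c(511,138),(136,-117,62)),(T,c(302,357),(-150,117,46)),(T,c(493,374),(-150,-117,46)),
(S,c(444,328),(-150,117,46)),(S,c(615,236),(-150,-117,46)),(S,c(428,118),(136,-117,62)),(S,c(272,185),(136,117,62)),(S,c(522,166),(-20,-117,62))]
def W(p,q):
    q=np.array(q)/1000; C,s_=np.cos(p[2]),np.sin(p[2]); return [p[0]+C*q[0]-s_*q[1],p[1]+s_*q[0]+C*q[1],q[2]]
def f(p): return np.concatenate([proj(o[0],W(p,o[2]))[0]-o[1] for o in obs])
for sel in (obs,obs[:4],obs[4:]):
    full=obs; 
    r=least_squares(lambda p:np.concatenate([proj(o[0],W(p,o[2]))[0]-o[1] for o in sel]),[.6,0,-.1],loss='soft_l1'); print(r.x,np.round(r.fun,1))
# close crops
a=T['color'][:,:,::-1];b=S['color'][:,:,::-1]
m=np.vstack([np.hstack([cv2.resize(a[200:256,245:330],(400,264),interpolation=3),cv2.resize(b[190:246,245:330],(400,264),interpolation=3)]),
 np.hstack([cv2.resize(a[240:306,340:420],(400,330),interpolation=3),cv2.resize(b[170:236,350:430],(400,330),interpolation=3)])])
cv2.imwrite('pics/c1.png',m)
E
```

```text
[ 0.57798826 -0.01678731 -0.09449424] [-1.  -0.6  1.4  0.  -1.5 -0.7 -0.8  0.1  3.3  2.9  0.9 -3.2 -0.  -1.8
 -2.2 -0.6  0.6 -0.5]
[ 0.57724583 -0.01831721 -0.08569158] [-0.9  0.1  1.5 -0.1 -0.5  0.1  0.3  0. ]
[ 0.57810425 -0.01352513 -0.11449997] [ 0.1  3.8  0.1 -1.6  0.4 -1.4 -2.9 -0.9  0.3  0.5]
```

View pics/c1.png

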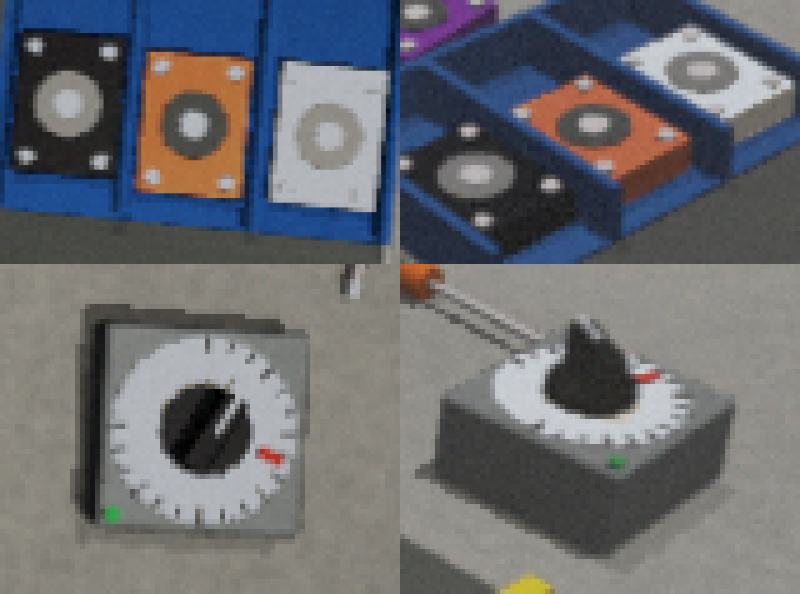

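```bash
cat >> h.py <<'E'
def sw(p,q):
    q=np.array(q,float)/1000; C,s_=np.cos(p[2]),np.sin(p[2]); return [p[0]+C*q[0]-s_*q[1],p[1]+s_*q[0]+C*q[1],q[2]]
from scipy.spatial.transform import Rotation as Ro
def delta(target,yaw):
    """tool-frame mm to target TCP, deg turn about tool z to get tool x to world yaw (deg)"""
    st=get_state();R=Ro.from_quat(st['eef_rot']).as_matrix();x=R[:,0]
    cur=np.degrees(np.arctan2(x[1],x[0])); dy=(yaw-cur+180)%360-180
    d=np.array(target)-st['tool_pos']
    print('t',round(st['clock'],2),'pos',np.round(st['tool_pos'],4),'yaw',round(cur,2),'tilt',np.round(R[:,2],3),'q',np.round(st['q'],2),'F',np.round(st['contact_force'],1),'op',round(st['opening']*88.1,1))
    print('world d mm',np.round(d*1000,1),'tool d mm',np.round(R.T@d*1000,1),'turn wz deg',round(-dy,2))
E
python3 - <<'E'
from h import *
T=load('top');S=load('side')
p=[.57725,-.0183,-.0857]
c=lambda u,v:(245+(u+.5)/(400/85)-.5,200+(v+.5)/(264/56)-.5)
pts=np.array([onz(T,c(*q),.052) for q in [(146,48),(255,56),(244,200),(136,192)]])
print(np.round(pts,4)); ctr=pts.mean(0); print('copper',ctr)
d=ctr[:2]-p[:2];C,s=np.cos(p[2]),np.sin(p[2]);print('station xy',C*d[0]+s*d[1],-s*d[0]+C*d[1])
c=lambda u,v:(340+(u+.5)/5-.5,240+(v-264+.5)/5-.5)
k=np.array([onz(T,c(*q),.05) for q in [(108,322),(308,332),(302,537),(100,522)]]);print('box top',np.round(k,4),k.mean(0))
print('disc c',onz(T,c(204,429),.051), 'mark',onz(T,c(271,457),.051),'greendot',onz(T,c(113,514),.05))
print('handle ends', onz(T,c(172,465),.083),onz(T,c(238,392),.083),'ptr line',onz(T,c(222,430),.075),onz(T,c(233,382),.075))
# overlay
a=T['color'][:,:,::-1].copy();b=S['color'][:,:,::-1].copy()
k=3
outs=[]
for s,im,x0,y0 in((T,a,230,170),(S,b,200,160)):
    im=cv2.resize(im[y0:y0+140,x0:x0+190 if s is S else x0+130],None,fx=k,fy=k,interpolation=3)
    for loop in ([(136,117,62),(136,-117,62),(-20,-117,62),(-20,117,62)],[(-150,117,46),(-150,-117,46),(-135,-117,46),(-135,117,46)]):
        q=proj(s,[sw(p,w) for w in loop]); q=((q-[x0,y0]+.5)*k-.5).round().astype(int)
        cv2.polylines(im,[q],True,(0,255,0),1)
    outs.append(im)
cv2.imwrite('pics/ov.png',np.hstack(outs)[:, :960][:, ::1]) 
cv2.imwrite('pics/ov.png',cv2.resize(np.hstack(outs),None,fx=.83,fy=.83,interpolation=cv2.INTER_AREA))
E
```

```text
[[ 0.6569  0.007   0.052 ]
 [ 0.6524 -0.0547  0.052 ]
 [ 0.5711 -0.0484  0.052 ]
 [ 0.5756  0.0126  0.052 ]]
copper [ 0.61400805 -0.02085494  0.052     ]
station xy 0.03684183895079231 0.000600743452623822
box top [[ 0.5468 -0.2208  0.05  ]
 [ 0.5413 -0.3279  0.05  ]
 [ 0.4324 -0.324   0.05  ]
 [ 0.4407 -0.2161  0.05  ]] [ 0.4902966  -0.27216671  0.05      ]
disc c [ 0.48992857 -0.27157237  0.051     ] mark [ 0.47497762 -0.30733791  0.051     ] greendot [ 0.44491655 -0.2230017   0.05      ]
handle ends [ 0.47303925 -0.2487027   0.083     ] [ 0.51078479 -0.28335885  0.083     ] ptr line [ 0.49067151 -0.2764591   0.075     ] [ 0.51569293 -0.2823897   0.075     ]
```

View pics/ov.png

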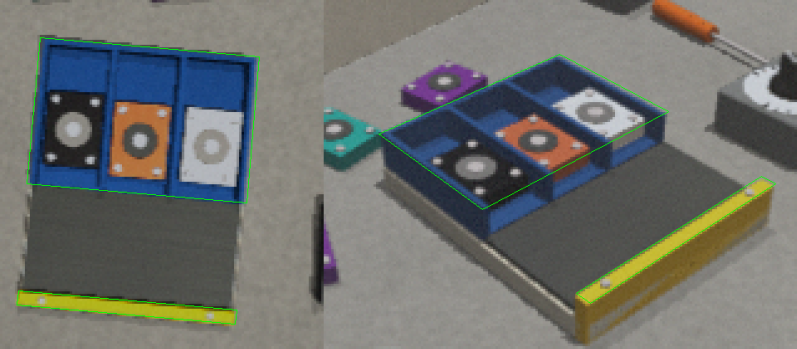

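The station overlay fits in both views, and the copper block sits at station x ≈ +37 mm, y ≈ 0, with 53 mm free behind it. I'll move above the gap behind it.

```bash
python3 - <<'E'
from h import *
p=[.57725,-.0183,-.0857]
t=sw(p,(104,0,140));print(t);delta(t,-4.9)
E
```

```text
[np.float64(0.6808683202094271), np.float64(-0.027201894010638293), np.float64(0.14)]
t 1.6 pos [ 0.2392 -0.5774  0.2387] yaw 22.5 tilt [ 0. -0. -1.] q [ 1.21  0.69 -0.19  1.57  0.16  0.9  -0.22] F [ 0.9 -0.3 -1.2] op 88.2
world d mm [441.6 550.2 -98.7] tool d mm [ 618.6 -339.3   98.7] turn wz deg 27.4
```

```bash
python3 -m creep '[36,-20,0,0,0,0,36,-20,0,0,0,0,36,-20,0,0,0,0,36,-20,0,0,0,0,36,-20,0,0,0,0]' 12 20; python3 -c "
from h import *
delta([.6809,-.0272,.14],-4.9)"
```

```text
clock: 2.02
tool_pos: [0.3618, -0.4236, 0.237]
eef_rot: [0.983, 0.183, -0.003, 0.004]
contact_force: [1.1, -0.0, 0.2]
opening: 0.645
t 2.02 pos [ 0.3618 -0.4236  0.237 ] yaw 21.09 tilt [-0.005 -0.009 -1.   ] q [ 0.88  0.6  -0.16  1.78  0.15  0.77 -0.57] F [ 1.1 -0.   0.2] op 56.8
world d mm [319.1 396.4 -97. ] tool d mm [ 441.1 -255.7   91.8] turn wz deg 25.99
```

```bash
python3 -m creep '[35,-21,4,0,0,4,36,-18,4,0,0,4,37,-15,4,0,0,4,37,-12,4,0,0,4,38,-10,4,0,0,4]'; python3 -c "
from h import *
delta([.6809,-.0272,.14],-4.9)"
```

```text
clock: 2.43
tool_pos: [0.5241, -0.3013, 0.2166]
eef_rot: [1.0, 0.003, -0.002, 0.004]
contact_force: [0.1, -0.8, -0.3]
opening: 0.266
t 2.43 pos [ 0.5241 -0.3013  0.2166] yaw 0.35 tilt [-0.005 -0.008 -1.   ] q [ 0.46  0.68 -0.03  1.66  0.04  0.8  -1.15] F [ 0.1 -0.8 -0.3] op 23.5
world d mm [156.8 274.1 -76.6] tool d mm [ 158.9 -273.7   73.6] turn wz deg 5.25
```

```bash
python3 -m creep '[37,-16,4,0,0,2,37,-16,4,0,0,2,37,-16,4,0,0,2,37,-16,4,0,0,2,37,-16,4,0,0,2]'; python3 -c "
from h import *
delta([.6809,-.0272,.14],-4.9)"
```

```text
clock: 2.85
tool_pos: [0.7179, -0.2275, 0.1957]
eef_rot: [0.996, -0.087, -0.002, 0.004]
contact_force: [1.1, -1.9, -0.2]
opening: 0.135
t 2.85 pos [ 0.7179 -0.2275  0.1957] yaw -9.98 tilt [-0.004 -0.008 -1.   ] q [ 0.22  0.92  0.05  1.15 -0.04  1.07 -1.47] F [ 1.1 -1.9 -0.2] op 11.9
world d mm [-37.  200.3 -55.7] tool d mm [ -71.  -191.4   54.3] turn wz deg -5.08
```

```bash
python3 -m creep '[-15,-36,6,0,0,-2,-14,-36,6,0,0,-2,-14,-36,6,0,0,-1,-12,-36,6,0,0,0,-10,-30,6,0,0,0]'; python3 -c "
from h import *
delta([.6809,-.0272,.14],-4.9)"
```

```text
clock: 3.27
tool_pos: [0.691, -0.0445, 0.1565]
eef_rot: [0.999, -0.043, 0.008, 0.006]
contact_force: [-0.0, -0.4, -0.3]
opening: 0.138
t 3.27 pos [ 0.691  -0.0445  0.1565] yaw -4.92 tilt [ 0.016 -0.013 -1.   ] q [-0.03  0.87  0.05  1.44 -0.03  0.82 -1.64] F [-0.  -0.4 -0.3] op 12.1
world d mm [-10.1  17.3 -16.5] tool d mm [-11.8 -16.5  16.1] turn wz deg -0.02
```

```bash
python3 -m creep '[-6,-8,8,0.7,-0.9,0,-6,-8,8,0,0,0,0,0,0,0,0,0]'; python3 - <<'E'
from h import *
delta([.6809,-.0272,.038],-4.9)
s=snap('top','top2.png');t=snap('side','side2.png')
m=np.hstack([cv2.resize(np.array(s['color'])[190:280,220:340,::-1],(400,300),interpolation=3),cv2.resize(np.array(t['color'])[140:240,230:363,::-1],(400,300),interpolation=3)])
cv2.imwrite('pics/c2.png',m)
E
```

```text
clock: 3.52
tool_pos: [0.6774, -0.012, 0.1378]
eef_rot: [0.999, -0.035, -0.003, -0.005]
contact_force: [-0.6, 1.2, 0.2]
opening: 0.138
t 3.52 pos [ 0.6774 -0.012   0.1378] yaw -4.0 tilt [-0.005  0.011 -1.   ] q [-0.06  0.88  0.03  1.48 -0.05  0.79 -1.65] F [-0.6  1.2  0.2] op 12.2
world d mm [  3.5 -15.2 -99.8] tool d mm [ 5.1 16.  99.6] turn wz deg 0.9
```

View pics/c2.png

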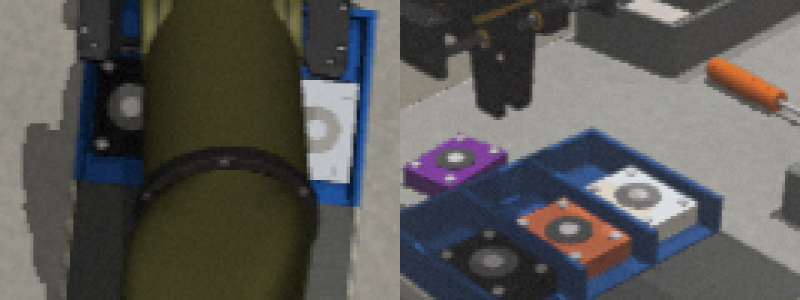

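```bash
python3 -m creep '[3,12,20,-0.5,0.3,0.5,1,2,18,0,0,0,0,0,0,0,0,0,0,0,0,0,0,0]'; python3 -c "
from h import *
delta([.6809,-.0272,.038],-4.9)"
```

```text
clock: 3.95
tool_pos: [0.6876, -0.0405, 0.1046]
eef_rot: [0.999, -0.046, 0.007, 0.004]
contact_force: [0.2, -0.9, 0.3]
opening: 0.136
t 3.95 pos [ 0.6876 -0.0405  0.1046] yaw -5.23 tilt [ 0.014 -0.009 -1.   ] q [-0.03  0.93  0.04  1.48 -0.04  0.72 -1.64] F [ 0.2 -0.9  0.3] op 12.0
world d mm [ -6.7  13.3 -66.6] tool d mm [ -8.9 -13.1  66.4] turn wz deg -0.33
```

```bash
for i in 1 2 3 4; do python3 -m creep '[0,0,0,0,0,0]' | grep -E "tool_pos|eef"; done; python3 -c "
from h import *
delta([.6809,-.0272,.038],-4.9)"
```

```text
tool_pos: [0.6881, -0.0423, 0.1053]
eef_rot: [0.999, -0.047, 0.007, 0.004]
tool_pos: [0.6888, -0.0435, 0.1064]
eef_rot: [0.999, -0.047, 0.008, 0.005]
tool_pos: [0.6895, -0.044, 0.1076]
eef_rot: [0.999, -0.048, 0.009, 0.005]
tool_pos: [0.6901, -0.0442, 0.1085]
eef_rot: [0.999, -0.048, 0.01, 0.005]
t 4.28 pos [ 0.6901 -0.0442  0.1085] yaw -5.47 tilt [ 0.019 -0.011 -1.   ] q [-0.03  0.92  0.04  1.47 -0.04  0.73 -1.64] F [-0.3  0.6  0.6] op 11.9
world d mm [ -9.2  17.  -70.5] tool d mm [-12.2 -16.7  70.2] turn wz deg -0.57
```

```bash
python3 -m creep '[-5,-6,6,0.4,-0.6,-0.3,-4,-4,6,0.3,-0.5,0]'; python3 -c "
from h import *
delta([.6809,-.0272,.038],-4.9)"
```

```text
clock: 4.45
tool_pos: [0.6838, -0.0336, 0.0983]
eef_rot: [0.999, -0.045, 0.003, -0.002]
contact_force: [-0.4, -0.4, 0.2]
opening: 0.137
t 4.45 pos [ 0.6838 -0.0336  0.0983] yaw -5.19 tilt [ 0.005  0.003 -1.   ] q [-0.03  0.93  0.03  1.48 -0.04  0.72 -1.64] F [-0.4 -0.4  0.2] op 12.0
world d mm [ -2.9   6.4 -60.3] tool d mm [-3.8 -5.9 60.3] turn wz deg -0.29
```

```bash
python3 -m creep '[-1,-1,8,0.1,-0.2,-0.1,0,0,8,0,-0.1,0]'; python3 -c "
from h import *
delta([.6809,-.0272,.038],-4.9)"
```

```text
clock: 4.62
tool_pos: [0.6825, -0.0301, 0.0816]
eef_rot: [0.999, -0.043, -0.0, -0.004]
contact_force: [0.2, -0.7, 0.3]
opening: 0.137
t 4.62 pos [ 0.6825 -0.0301  0.0816] yaw -4.97 tilt [-0.     0.008 -1.   ] q [-0.03  0.96  0.03  1.49 -0.05  0.7  -1.64] F [ 0.2 -0.7  0.3] op 12.0
world d mm [ -1.6   2.9 -43.6] tool d mm [-1.8 -2.4 43.6] turn wz deg -0.07
```

```bash
python3 -m creep '[-0.5,-1,9,-0.1,0,0,-0.5,-0.5,9,-0.1,0,0]'; python3 -c "
from h import *
delta([.6809,-.0272,.038],-4.9)"
```

```text
clock: 4.78
tool_pos: [0.6813, -0.0279, 0.0613]
eef_rot: [0.999, -0.043, -0.001, -0.002]
contact_force: [0.2, -0.0, 0.3]
opening: 0.131
t 4.78 pos [ 0.6813 -0.0279  0.0613] yaw -4.95 tilt [-0.001  0.005 -1.   ] q [-0.04  0.98  0.03  1.5  -0.04  0.66 -1.65] F [ 0.2 -0.   0.3] op 11.5
world d mm [ -0.4   0.7 -23.3] tool d mm [-0.4 -0.6 23.3] turn wz deg -0.05
```

```bash
python3 -m creep '[-0.5,-0.5,9,0,0,0,-0.5,-0.5,7,0,0,0]'; python3 -c "
from h import *
delta([.6809,-.0272,.038],-4.9)"
```

```text
clock: 4.95
tool_pos: [0.6793, -0.0262, 0.042]
eef_rot: [0.999, -0.043, -0.002, -0.002]
contact_force: [-0.6, 0.6, 0.1]
opening: 0.134
t 4.95 pos [ 0.6793 -0.0262  0.042 ] yaw -4.91 tilt [-0.004  0.005 -1.   ] q [-0.04  1.01  0.03  1.5  -0.04  0.63 -1.65] F [-0.6  0.6  0.1] op 11.8
world d mm [ 1.6 -1.  -4. ] tool d mm [1.7 0.9 4. ] turn wz deg -0.01
```

```bash
python3 -m creep '[-4,0,0,0,0,0,-6,0,0,0,0,0]'; python3 -c "
from h import *
p=[.57725,-.0183,-.0857];t=sw(p,(-46,0,38));print(t)
delta(t,-4.9)"
```

```text
clock: 5.12
tool_pos: [0.6681, -0.0251, 0.0389]
eef_rot: [0.999, -0.043, -0.003, -0.002]
contact_force: [-0.3, -0.1, -0.6]
opening: 0.135
[np.float64(0.5314188199073688), np.float64(-0.014362623802986908), np.float64(0.038)]
t 5.12 pos [ 0.6681 -0.0251  0.0389] yaw -4.9 tilt [-0.007  0.005 -1.   ] q [-0.04  1.    0.02  1.54 -0.05  0.6  -1.65] F [-0.3 -0.1 -0.6] op 11.9
world d mm [-136.7   10.7   -0.9] tool d mm [-137.1    1.     1.9] turn wz deg 0.0
```

```bash
python3 -m creep '[-7,0,0,0,0.1,0,-7,0,0,0,0.1,0]'; python3 -c "
from h import *
p=[.57725,-.0183,-.0857];t=sw(p,(-46,0,38))
delta(t,-4.9)"
```

```text
clock: 5.28
tool_pos: [0.6552, -0.0242, 0.0391]
eef_rot: [0.999, -0.043, 0.001, -0.002]
contact_force: [1.8, -0.8, -1.3]
opening: 0.137
t 5.28 pos [ 0.6552 -0.0242  0.0391] yaw -4.92 tilt [ 0.002  0.004 -1.   ] q [-0.04  0.99  0.02  1.59 -0.04  0.56 -1.65] F [ 1.8 -0.8 -1.3] op 12.0
world d mm [-123.8    9.8   -1.1] tool d mm [-124.2    0.9    0.9] turn wz deg -0.02
```

```bash
python3 -m creep '[-8,0,0,0,0.1,0,-8,0,0,0,0.1,0,-8,0,0,0,0,0]'; python3 -c "
from h import *
p=[.57725,-.0183,-.0857];t=sw(p,(-46,0,38))
delta(t,-4.9)"
```

```text
clock: 5.53
tool_pos: [0.6339, -0.0227, 0.0408]
eef_rot: [0.999, -0.043, 0.008, -0.002]
contact_force: [2.1, -0.3, -1.3]
opening: 0.134
t 5.53 pos [ 0.6339 -0.0227  0.0408] yaw -4.95 tilt [ 0.016  0.003 -1.   ] q [-0.05  0.96  0.02  1.68 -0.04  0.48 -1.65] F [ 2.1 -0.3 -1.3] op 11.8
world d mm [-102.4    8.3   -2.8] tool d mm [-102.8    0.6    1.1] turn wz deg -0.05
```

```bash
python3 -m creep '[-9,0,1,0,-0.4,0,-9,0,1,0,-0.4,0,-9,0,0.5,0,-0.2,0]'; python3 - <<'E'
from h import *
p=[.57725,-.0183,-.0857];t=sw(p,(-46,0,38))
delta(t,-4.9)
t=snap('side','side3.png')
cv2.imwrite('pics/c3.png',cv2.resize(np.array(t['color'])[140:300,210:410,::-1],(750,600),interpolation=3))
E
```

```text
clock: 5.78
tool_pos: [0.611, -0.0208, 0.0409]
eef_rot: [0.999, -0.044, 0.006, -0.002]
contact_force: [4.2, -1.2, 1.9]
opening: 0.132
t 5.78 pos [ 0.611  -0.0208  0.0409] yaw -4.99 tilt [ 0.012  0.004 -1.   ] q [-0.05  0.94  0.02  1.75 -0.05  0.44 -1.66] F [ 4.2 -1.2  1.9] op 11.6
world d mm [-79.5   6.4  -2.9] tool d mm [-79.8   0.5   2. ] turn wz deg -0.09
```

View pics/c3.png

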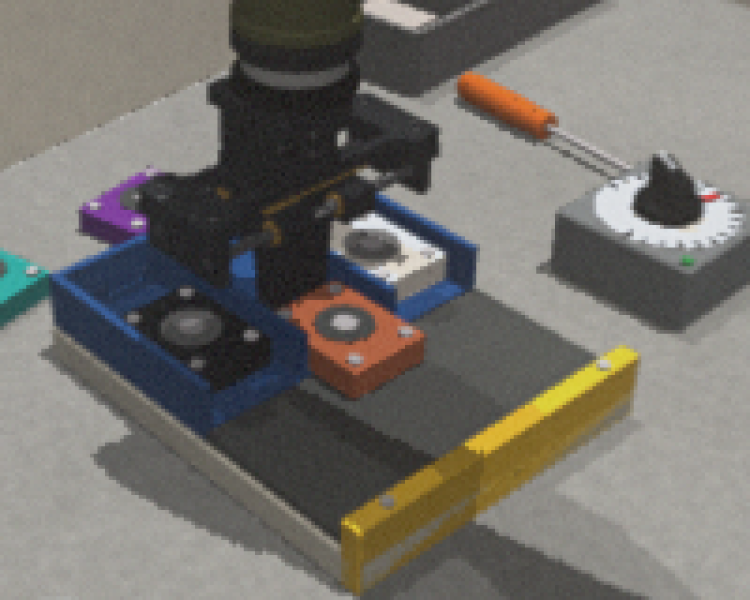

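The copper block is sliding straight out, its front about halfway over the step, and white and black haven't moved. I'll keep pushing.

```bash
python3 -m creep '[-9,0,1,0,-0.4,0,-9,0,1,0,-0.2,0,-9,0,0.5,0,-0.2,0]'; python3 -c "
from h import *
p=[.57725,-.0183,-.0857];t=sw(p,(-46,0,38))
delta(t,-4.9)"
```

```text
clock: 6.08
tool_pos: [0.5843, -0.0185, 0.0396]
eef_rot: [0.999, -0.044, 0.001, -0.003]
contact_force: [3.1, -1.6, -0.7]
opening: 0.137
t 6.08 pos [ 0.5843 -0.0185  0.0396] yaw -5.0 tilt [ 0.002  0.005 -1.   ] q [-0.05  0.93  0.02  1.82 -0.05  0.39 -1.66] F [ 3.1 -1.6 -0.7] op 12.1
world d mm [-52.9   4.1  -1.6] tool d mm [-53.1   0.5   1.5] turn wz deg -0.1
```

```bash
python3 -m creep '[-9,0,1,0,-0.3,0,-9,0,1,0,-0.2,0,-8,0,1,0,-0.2,0]'; python3 -c "
from h import *
p=[.57725,-.0183,-.0857];t=sw(p,(-46,0,38))
delta(t,-4.9)"
```

```text
clock: 6.33
tool_pos: [0.5593, -0.0161, 0.0377]
eef_rot: [0.999, -0.044, -0.002, -0.003]
contact_force: [4.6, -1.2, 3.5]
opening: 0.136
t 6.33 pos [ 0.5593 -0.0161  0.0377] yaw -5.02 tilt [-0.004  0.006 -1.   ] q [-0.06  0.92  0.01  1.9  -0.05  0.33 -1.66] F [ 4.6 -1.2  3.5] op 12.0
world d mm [-27.8   1.8   0.3] tool d mm [-27.9   0.7  -0.2] turn wz deg -0.12
```

```bash
python3 -m creep '[-7,0,-0.5,0,0.2,0,-6,0,-0.5,0,0.1,0]'; python3 -c "
from h import *
p=[.57725,-.0183,-.0857];t=sw(p,(-46,0,38))
delta(t,-4.9)"
```

```text
clock: 6.5
tool_pos: [0.5435, -0.0148, 0.0382]
eef_rot: [0.999, -0.044, -0.001, -0.003]
contact_force: [2.3, -1.1, -2.1]
opening: 0.133
t 6.5 pos [ 0.5435 -0.0148  0.0382] yaw -5.01 tilt [-0.002  0.006 -1.   ] q [-0.06  0.91  0.01  1.94 -0.05  0.29 -1.66] F [ 2.3 -1.1 -2.1] op 11.7
world d mm [-12.1   0.5  -0.2] tool d mm [-12.1   0.6   0.2] turn wz deg -0.11
```

```bash
python3 -m creep '[-3,0,0,0,0.1,0,-3,0,0,0,0,0]'; python3 -c "
from h import *
p=[.57725,-.0183,-.0857];t=sw(p,(-46,0,38))
delta(t,-4.9)"
```

```text
clock: 6.67
tool_pos: [0.5359, -0.0142, 0.0381]
eef_rot: [0.999, -0.044, -0.0, -0.003]
contact_force: [4.1, -0.0, 1.6]
opening: 0.132
t 6.67 pos [ 0.5359 -0.0142  0.0381] yaw -5.01 tilt [-0.001  0.005 -1.   ] q [-0.06  0.9   0.01  1.97 -0.05  0.27 -1.66] F [ 4.1 -0.   1.6] op 11.6
world d mm [-4.5 -0.2 -0.1] tool d mm [-4.5  0.6  0.1] turn wz deg -0.11
```

```bash
python3 -m creep '[-3,0,0,0,0.1,0]'; python3 - <<'E'
from h import *
p=[.57725,-.0183,-.0857];t=sw(p,(-46,0,38))
delta(t,-4.9)
t=snap('side','side4.png')
cv2.imwrite('pics/c4.png',cv2.resize(np.array(t['color'])[180:300,250:400,::-1],(750,600),interpolation=3))
E
```

```text
clock: 6.75
tool_pos: [0.533, -0.0139, 0.0382]
eef_rot: [0.999, -0.044, 0.001, -0.003]
contact_force: [4.6, -0.2, -0.2]
opening: 0.139
t 6.75 pos [ 0.533  -0.0139  0.0382] yaw -5.01 tilt [ 0.002  0.005 -1.   ] q [-0.06  0.9   0.01  1.98 -0.05  0.26 -1.66] F [ 4.6 -0.2 -0.2] op 12.2
world d mm [-1.5 -0.5 -0.2] tool d mm [-1.5  0.6  0.2] turn wz deg -0.11
```

View pics/c4.png

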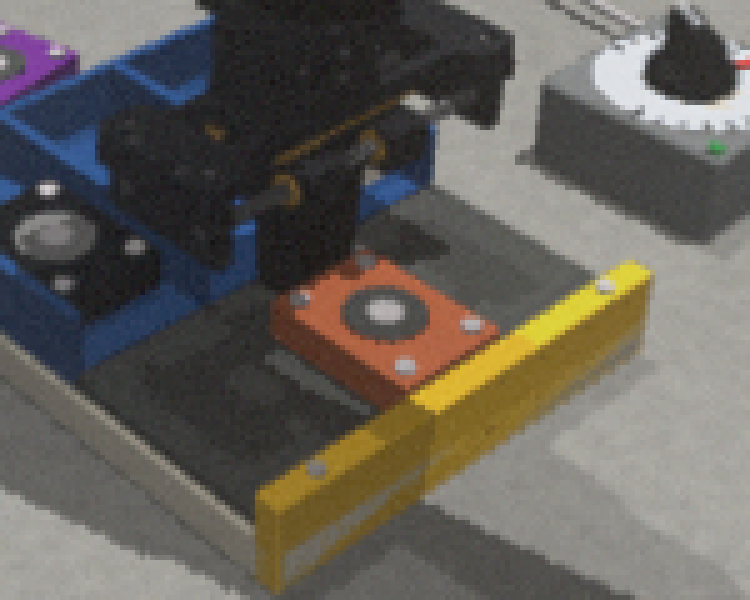

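Almost at the bar. I'll push in small steps until the force rises.

```bash
for i in 1 2 3; do :; done; python3 -m creep '[-2,0,0,0,0,0]' | grep -E "pos|force"; python3 -m creep '[-2,0,0,0,0,0]'| grep -E "pos|force"
```

```text
tool_pos: [0.5324, -0.0141, 0.0383]
contact_force: [8.8, -2.8, -2.8]
tool_pos: [0.5325, -0.0142, 0.0384]
contact_force: [6.6, -0.3, -2.4]
```

```bash
python3 -m creep '[-2,0,0,0,0,0]' | grep -E "pos|force"; python3 -m creep '[-2,0,0,0,0,0]'| grep -E "pos|force"
```

```text
tool_pos: [0.5326, -0.0142, 0.0384]
contact_force: [6.2, -1.2, -2.7]
tool_pos: [0.5326, -0.0142, 0.0384]
contact_force: [6.5, -1.1, -2.2]
```

```bash
python3 -m creep '[-6,0,0,0,0,0,-6,0,0,0,0,0]' | grep -E "pos|force"; python3 -m creep '[4,0,0,0,0,0,8,0,0,0,0,0,6,0,-6,0,0,0,2,0,-20,0,0,0,0,0,-30,0,0,0]'; python3 - <<'E'
from h import *
delta([.49,-.2716,.14],-42)
t=snap('side','side5.png')
cv2.imwrite('pics/c5.png',cv2.resize(np.array(t['color'])[180:300,250:400,::-1],(750,600),interpolation=3))
E
```

```text
tool_pos: [0.5326, -0.0142, 0.0394]
contact_force: [11.3, -1.7, -2.2]
clock: 7.72
tool_pos: [0.5413, -0.016, 0.0907]
eef_rot: [0.999, -0.045, 0.007, -0.002]
contact_force: [0.4, -0.2, 0.6]
opening: 0.13
t 7.72 pos [ 0.5413 -0.016   0.0907] yaw -5.18 tilt [ 0.014  0.003 -1.   ] q [-0.07  0.81  0.02  1.95 -0.05  0.37 -1.67] F [ 0.4 -0.2  0.6] op 11.5
world d mm [ -51.3 -255.6   49.3] tool d mm [-27.4 259.  -50.8] turn wz deg 36.82
```

View pics/c5.png

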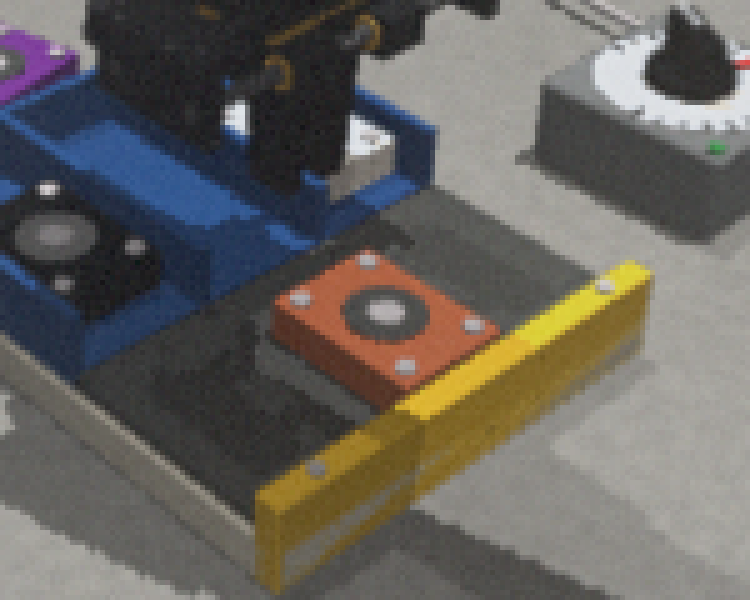

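The copper block is flush with the bar at crop (430,390). For the dial, I need a wrist angle half a turn away to stay in joint 7's range, so I'll rise, move over and turn.

```bash
python3 -m creep '[-4,20,-25,0,-0.6,-5,-4,30,-20,0,-0.2,-6,-4,33,-15,0,0,-6,-4,34,-10,0,0,-6,0,35,0,0,0,-6]' 45 30; python3 -c "
from h import *
delta([.49,-.2716,.15],137.5)"
```

```text
clock: 8.18
tool_pos: [0.5404, -0.159, 0.1673]
eef_rot: [0.974, 0.227, -0.006, -0.006]
contact_force: [-0.1, 0.6, -0.3]
opening: 0.49
t 8.18 pos [ 0.5404 -0.159   0.1673] yaw 26.23 tilt [-0.015  0.009 -1.   ] q [ 0.31  0.71 -0.18  1.81  0.18  0.65 -1.08] F [-0.1  0.6 -0.3] op 43.2
world d mm [ -50.4 -112.6  -17.3] tool d mm [-94.8  79.   17.1] turn wz deg -111.27
```

```bash
python3 - <<'E'
from h import *
T=load('top')
s=np.array(T['color']).astype(int);
s0=cv2.imread('pics/top0.png')[:,:,::-1].astype(int)
r=(s0[...,0]>s0[...,1]+60)&(s0[...,0]>s0[...,2]+60); r[:, :360]=0;r[:,415:]=0;r[:240]=0;r[310:]=0
v,u=np.nonzero(r);w=(s0[...,0]-s0[...,1])[r];print(len(u)); m=onz(T,(np.average(u,weights=w),np.average(v,weights=w)),.051)
print('mark',m)
# white disc fit
g=s0.min(2); d=(g>150);d[:, :358]=0;d[:,405:]=0;d[:245]=0;d[300:]=0
cs,_=cv2.findContours(d.astype(np.uint8),0,1);c=max(cs,key=cv2.contourArea);h=cv2.convexHull(c);e=cv2.fitEllipse(h);print(e); ctr=onz(T,e[0],.051);print('ctr',ctr)
print('mark yaw',np.degrees(np.arctan2(*(m-ctr)[[1,0]])),np.linalg.norm(m-ctr))
b=(s0.max(2)<75);b[:, :368]=0;b[:,396:]=0;b[:258]=0;b[288:]=0
cs,_=cv2.findContours(b.astype(np.uint8),0,1);c=max(cs,key=cv2.contourArea);print(cv2.contourArea(c),cv2.minEnclosingCircle(c))
cv2.imwrite('pics/d0.png',cv2.resize(s0[250:295,358:406,::-1].astype(np.uint8),(640,600),interpolation=cv2.INTER_CUBIC))
E
```

```text
8
mark [ 0.47564053 -0.30655456  0.051     ]
((380.27984619140625, 272.9825134277344), (36.80329132080078, 37.279544830322266), 176.84738159179688)
ctr [ 0.48891484 -0.27124598  0.051     ]
mark yaw -110.60382120147717 0.037721387350033546
196.5 ((380.6666564941406, 272.6666564941406), 8.975387573242188)
```

View pics/d0.png

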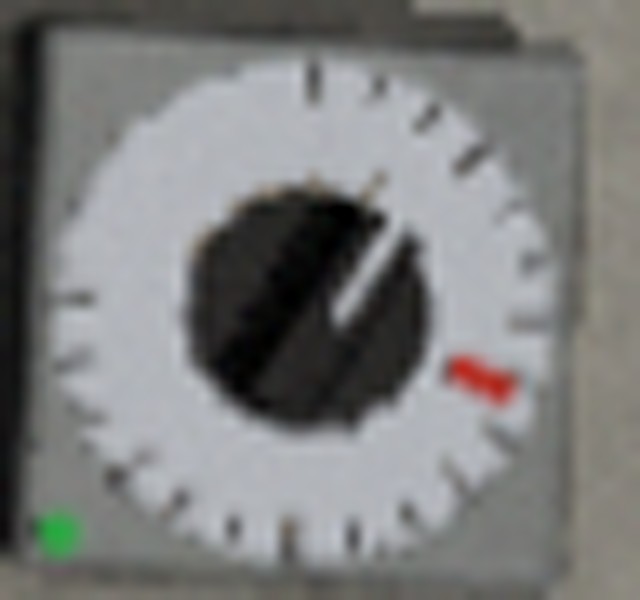

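```bash
python3 - <<'E'
from h import *
T=load('top')
c=lambda u,v:(358+(u+.5)/13.333-.5,250+(v+.5)/13.333-.5)
for z,a,b in((.083,(340,325),(400,225)),(.083,(225,370),(345,205)),(.083,(265,385),(385,205))):
    A=onz(T,c(*a),z);B=onz(T,c(*b),z);print(A,B,np.degrees(np.arctan2(*(B-A)[[1,0]])))
A=onz(T,e:=c(304,310),.051)
B=onz(T,c(315,80),.051);print('zero tick yaw',np.degrees(np.arctan2(*(B-A)[[1,0]])))
E
```

```text
[ 0.48822576 -0.27235386  0.083     ] [ 0.50763758 -0.28422373  0.083     ] -31.44480330977588
[ 0.4795386  -0.24980817  0.083     ] [ 0.51154943 -0.27346564  0.083     ] -36.46609507647119
[ 0.4766075  -0.25761674  0.083     ] [ 0.51153365 -0.28130648  0.083     ] -34.14829344478537
zero tick yaw -3.0951261004711097
```

```bash
python3 -m creep '[-16,13,1,0,0,-7,-18,10,1,0,0,-7,-18,8,1,0,0,-7,-18,6,1,0,0,-7,-18,4,0,0,0,-7]'; python3 -c "
from h import *
delta([.489,-.2715,.15],147)"
```

```text
clock: 8.6
tool_pos: [0.4929, -0.2573, 0.1619]
eef_rot: [0.857, 0.515, -0.01, -0.01]
contact_force: [-0.4, -0.1, 0.6]
opening: 0.51
t 8.6 pos [ 0.4929 -0.2573  0.1619] yaw 61.99 tilt [-0.028  0.008 -1.   ] q [ 0.62  0.73 -0.37  1.82  0.39  0.69 -0.47] F [-0.4 -0.1  0.6] op 44.9
world d mm [ -3.9 -14.2 -11.9] tool d mm [-14.3   3.6  11.9] turn wz deg -85.01
```

```bash
python3 -m creep '[0,0,0,0,0,-7,0,0,0,0,0,-7,0,0,0,0,0,-7,0,0,0,0,0,-7,0,0,0,0,0,-7]'; python3 -c "
from h import *
delta([.489,-.2715,.15],147)"
```

```text
clock: 9.02
tool_pos: [0.4796, -0.2642, 0.1581]
eef_rot: [0.658, 0.752, -0.015, -0.022]
contact_force: [-0.5, -0.6, -0.7]
opening: 0.513
t 9.02 pos [ 0.4796 -0.2642  0.1581] yaw 97.6 tilt [-0.053  0.007 -0.999] q [ 0.73  0.77 -0.54  1.82  0.56  0.77  0.01] F [-0.5 -0.6 -0.7] op 45.2
world d mm [ 9.4 -7.3 -8.1] tool d mm [-8.6  8.7  7.5] turn wz deg -49.4
```

```bash
cat >> h.py <<'E'
_d=delta
def delta(t,yaw):
    _d(t,yaw); R=Ro.from_quat(get_state()['eef_rot']).as_matrix(); z=R.T@np.array([0,0,-1.]); v=np.cross([0,0,1],z); print('tilt fix wx,wy deg',np.round(np.degrees(v[:2]),2))
E
python3 -m creep '[-4,4,0,0,0,-7,-4,4,0,0,0,-7,0,0,0,0,0,-7]'; python3 -c "
from h import *
delta([.489,-.2715,.15],147)"
```

```text
clock: 9.27
tool_pos: [0.4835, -0.2705, 0.1557]
eef_rot: [0.507, 0.861, -0.013, -0.031]
contact_force: [0.2, 0.2, -0.0]
opening: 0.509
t 9.27 pos [ 0.4835 -0.2705  0.1557] yaw 119.02 tilt [-0.067  0.008 -0.998] q [ 0.78  0.81 -0.65  1.79  0.64  0.85  0.32] F [ 0.2  0.2 -0. ] op 44.8
world d mm [ 5.5 -1.  -5.7] tool d mm [-3.8  4.6  5.3] turn wz deg -27.98
tilt fix wx,wy deg [-3.13 -2.27]
```

```bash
python3 -m creep '[-1,2,0,-1.2,-1,-6,-1,2,0,-1.5,-1.2,-6,0,0,0,-1,-1,-5]'; python3 -c "
from h import *
delta([.489,-.2715,.15],147)"
```

```text
clock: 9.52
tool_pos: [0.4848, -0.2697, 0.1531]
eef_rot: [0.366, 0.931, 0.004, 0.004]
contact_force: [-0.0, 0.3, -0.2]
opening: 0.512
t 9.52 pos [ 0.4848 -0.2697  0.1531] yaw 137.11 tilt [ 0.01   0.005 -1.   ] q [ 0.85  0.81 -0.73  1.85  0.75  0.77  0.54] F [-0.   0.3 -0.2] op 45.1
world d mm [ 4.2 -1.8 -3.1] tool d mm [-4.3  1.5  3.1] turn wz deg -9.89
tilt fix wx,wy deg [0.6  0.21]
```

```bash
python3 -m creep '[0,0,0,0,-0.5,-5,0,0,0,-0.5,-0.5,-3]'; python3 -c "
from h import *
delta([.489,-.2715,.15],147)"
```

```text
clock: 9.68
tool_pos: [0.4807, -0.2697, 0.1515]
eef_rot: [0.295, 0.955, 0.004, 0.01]
contact_force: [-0.4, -1.2, 0.6]
opening: 0.512
t 9.68 pos [ 0.4807 -0.2697  0.1515] yaw 145.65 tilt [ 0.021  0.001 -1.   ] q [ 0.87  0.81 -0.76  1.87  0.79  0.77  0.64] F [-0.4 -1.2  0.6] op 45.1
world d mm [ 8.3 -1.8 -1.5] tool d mm [-7.9  3.2  1.7] turn wz deg -1.35
tilt fix wx,wy deg [0.75 0.95]
```

```bash
python3 -m creep '[-4,2,8,0.4,0.6,-0.8,-3,1,8,0.2,0.3,0]'; python3 -c "
from h import *
delta([.489,-.2715,.1],147)"
```

```text
clock: 9.85
tool_pos: [0.4851, -0.272, 0.1347]
eef_rot: [0.288, 0.958, -0.001, -0.003]
contact_force: [0.2, 1.3, -0.3]
opening: 0.514
t 9.85 pos [ 0.4851 -0.272   0.1347] yaw 146.52 tilt [-0.005  0.    -1.   ] q [ 0.85  0.85 -0.74  1.85  0.8   0.78  0.65] F [ 0.2  1.3 -0.3] op 45.3
world d mm [  3.9   0.5 -34.7] tool d mm [-3.2  2.7 34.7] turn wz deg -0.48
tilt fix wx,wy deg [-0.15 -0.27]
```

```bash
python3 -m creep '[0,0,8,0,0,0,0,0,5,0,0,0,0,0,2,0,0,0]'; python3 - <<'E'
from h import *
delta([.489,-.2715,.1],147)
t=snap('side','side6.png');s=snap('top','top6.png')
m=np.hstack([cv2.resize(np.array(s['color'])[235:310,340:420,::-1],(400,375),interpolation=3),cv2.resize(np.array(t['color'])[150:231,345:431,::-1],(400,375),interpolation=3)])
cv2.imwrite('pics/c6.png',m)
E
```

```text
clock: 10.1
tool_pos: [0.4846, -0.2716, 0.1152]
eef_rot: [0.289, 0.957, -0.001, -0.006]
contact_force: [-0.0, 0.1, 1.0]
opening: 0.512
t 10.1 pos [ 0.4846 -0.2716  0.1152] yaw 146.37 tilt [-0.011  0.002 -1.   ] q [ 0.83  0.88 -0.72  1.85  0.83  0.76  0.63] F [-0.   0.1  1. ] op 45.1
world d mm [  4.4   0.1 -15.2] tool d mm [-3.7  2.6 15.2] turn wz deg -0.63
tilt fix wx,wy deg [-0.29 -0.6 ]
```

View pics/c6.png

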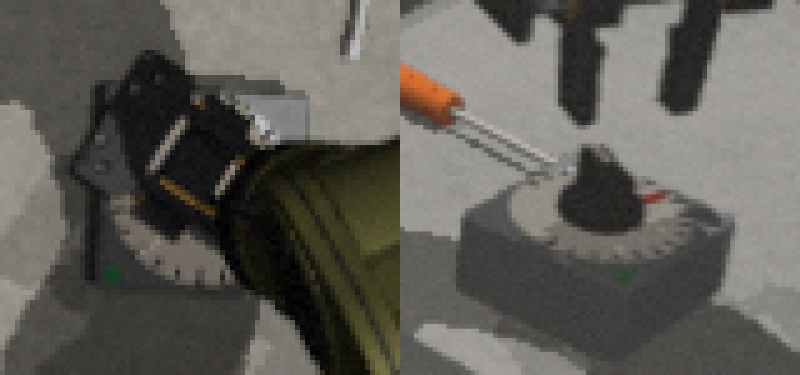

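```bash
python3 - <<'E'
from h import *
S=load('side')
c=np.array([.4846,-.2716,.115]);y=np.array([.555,.832,0])
for q in (c+y*.022,c-y*.022,c,[.489,-.2715,.083],[.489,-.2715,.115]):
    u=proj(S,q)[0]; print((u-[345,150])*[400/86,375/81]+[400,0])
E
```

```text
[586.55610598 115.20428378]
[662.14444784 106.65417932]
[624.53243496 110.90637442]
[608.65990365 160.32552722]
[617.16439881 108.36397914]
```

```bash
python3 -m creep '[-2,1.5,8,-0.2,-0.4,-0.3,-1,0.7,9,-0.1,-0.2,-0.3,0,0,8,0,0,0]'; python3 -c "
from h import *
delta([.489,-.2715,.063],147)"
```

```text
clock: 10.45
tool_pos: [0.4901, -0.2715, 0.0907]
eef_rot: [0.284, 0.959, 0.0, 0.003]
contact_force: [0.1, -0.3, -0.1]
opening: 0.506
t 10.45 pos [ 0.4901 -0.2715  0.0907] yaw 147.03 tilt [ 0.005 -0.002 -1.   ] q [ 0.81  0.91 -0.69  1.87  0.89  0.7   0.59] F [ 0.1 -0.3 -0.1] op 44.6
world d mm [ -1.1   0.  -27.7] tool d mm [ 1.1 -0.6 27.7] turn wz deg 0.03
tilt fix wx,wy deg [0.09 0.3 ]
```

```bash
python3 -m creep '[-0.5,0,8,0,-0.1,0,-0.5,0,7,0,0,0]'; python3 -c "
from h import *
delta([.489,-.2715,.063],147)"
```

```text
clock: 10.62
tool_pos: [0.4907, -0.2721, 0.0738]
eef_rot: [0.284, 0.959, -0.0, 0.003]
contact_force: [0.3, 0.3, 1.0]
opening: 0.512
t 10.62 pos [ 0.4907 -0.2721  0.0738] yaw 147.04 tilt [ 0.006 -0.002 -1.   ] q [ 0.8   0.93 -0.66  1.87  0.92  0.67  0.56] F [0.3 0.3 1. ] op 45.1
world d mm [ -1.7   0.6 -10.8] tool d mm [ 1.8 -0.5 10.8] turn wz deg 0.04
tilt fix wx,wy deg [0.08 0.38]
```

```bash
python3 -m creep '[0.5,0,4,0,0.1,0,0.5,0,2,0,0,0]' 0 25; python3 -c "
from h import *
delta([.489,-.2715,.063],147)"; python3 -m creep '[0,0,0,0,0,0,0,0,0,0,0,0,0,0,0,0,0,0]'; python3 -c "
from h import *
delta([.489,-.2715,.063],147)"
```

```text
clock: 10.78
tool_pos: [0.4891, -0.2714, 0.0656]
eef_rot: [0.284, 0.959, -0.0, 0.001]
contact_force: [-0.3, -0.4, 1.0]
opening: 0.384
t 10.78 pos [ 0.4891 -0.2714  0.0656] yaw 147.04 tilt [ 0.003 -0.001 -1.   ] q [ 0.8   0.94 -0.65  1.88  0.93  0.66  0.55] F [-0.3 -0.4  1. ] op 33.8
world d mm [-0.1 -0.1 -2.6] tool d mm [ 0.  -0.1  2.6] turn wz deg 0.04
tilt fix wx,wy deg [0.04 0.15]
clock: 11.03
tool_pos: [0.4893, -0.2701, 0.0649]
eef_rot: [0.283, 0.959, 0.001, 0.001]
contact_force: [4.0, 6.2, -5.1]
opening: 0.155
t 11.03 pos [ 0.4893 -0.2701  0.0649] yaw 147.07 tilt [ 0.003  0.002 -1.   ] q [ 0.79  0.94 -0.65  1.88  0.93  0.65  0.55] F [ 4.   6.2 -5.1] op 13.7
world d mm [-0.3 -1.4 -1.9] tool d mm [-0.5 -1.3  1.9] turn wz deg 0.07
tilt fix wx,wy deg [0.16 0.09]
```

Gripped (opening 13.7 mm). Turning clockwise.

```bash
python3 -m creep '[0,0,0,0,0,4,0,0,0,0,0,5,0,0,0,0,0,5]'; python3 -c "
from h import *
delta([.489,-.271,.064],69.4)"
```

```text
clock: 11.28
tool_pos: [0.4894, -0.27, 0.0649]
eef_rot: [0.402, 0.916, 0.002, 0.001]
contact_force: [0.5, 0.9, -3.2]
opening: 0.158
t 11.28 pos [ 0.4894 -0.27    0.0649] yaw 132.63 tilt [ 0.004  0.003 -1.   ] q [ 0.76  0.93 -0.59  1.88  0.88  0.61  0.35] F [ 0.5  0.9 -3.2] op 14.0
world d mm [-0.4 -1.  -0.9] tool d mm [-0.4 -1.   0.9] turn wz deg 63.23
tilt fix wx,wy deg [0.25 0.03]
```

```bash
python3 -m creep '[0,0,0,0,0,5,0,0,0,0,0,5,0,0,0,0,0,5]'; python3 -c "
from h import *
delta([.489,-.271,.064],69.4)"
```

```text
clock: 11.53
tool_pos: [0.4895, -0.2699, 0.0649]
eef_rot: [0.523, 0.852, 0.002, 0.001]
contact_force: [0.5, 0.6, -3.8]
opening: 0.16
t 11.53 pos [ 0.4895 -0.2699  0.0649] yaw 116.9 tilt [ 0.004  0.003 -1.   ] q [ 0.73  0.91 -0.53  1.88  0.82  0.57  0.13] F [ 0.5  0.6 -3.8] op 14.1
world d mm [-0.5 -1.1 -0.9] tool d mm [-0.7 -1.   0.9] turn wz deg 47.5
tilt fix wx,wy deg [ 0.3  -0.04]
```

```bash
python3 -m creep '[0,0,0,0,0,5,0,0,0,0,0,5,0,0,0,0,0,5]'; python3 -c "
from h import *
delta([.489,-.271,.064],69.4)"
```

```text
clock: 11.78
tool_pos: [0.4897, -0.2699, 0.0649]
eef_rot: [0.635, 0.773, 0.003, 0.001]
contact_force: [0.3, 0.9, -3.7]
opening: 0.157
t 11.78 pos [ 0.4897 -0.2699  0.0649] yaw 101.18 tilt [ 0.005  0.003 -1.   ] q [ 0.69  0.9  -0.46  1.88  0.74  0.53 -0.08] F [ 0.3  0.9 -3.7] op 13.8
world d mm [-0.7 -1.1 -0.9] tool d mm [-1.  -0.9  0.9] turn wz deg 31.78
tilt fix wx,wy deg [ 0.31 -0.13]
```

```bash
python3 -m creep '[0,0,0,0,0,5,0,0,0,0,0,5,0,0,0,0,0,5]'; python3 -c "
from h import *
delta([.489,-.271,.064],69.4)"
```

```text
clock: 12.03
tool_pos: [0.4898, -0.2698, 0.0649]
eef_rot: [0.735, 0.678, 0.003, 0.001]
contact_force: [0.3, 0.0, -4.6]
opening: 0.155
t 12.03 pos [ 0.4898 -0.2698  0.0649] yaw 85.45 tilt [ 0.005  0.003 -1.   ] q [ 0.65  0.89 -0.39  1.89  0.66  0.49 -0.28] F [ 0.3  0.  -4.6] op 13.7
world d mm [-0.8 -1.2 -0.9] tool d mm [-1.2 -0.7  0.9] turn wz deg 16.05
tilt fix wx,wy deg [ 0.29 -0.22]
```

```bash
python3 -m creep '[0,0,0,0,0,5,0,0,0,0,0,5,0,0,0,0,0,4]'; python3 -c "
from h import *
delta([.489,-.271,.064],69.2)"
```

```text
clock: 12.28
tool_pos: [0.4899, -0.2699, 0.0649]
eef_rot: [0.815, 0.579, 0.003, 0.0]
contact_force: [0.0, -0.5, -3.7]
opening: 0.158
t 12.28 pos [ 0.4899 -0.2699  0.0649] yaw 70.74 tilt [ 0.006  0.003 -1.   ] q [ 0.61  0.88 -0.32  1.89  0.57  0.46 -0.45] F [ 0.  -0.5 -3.7] op 13.9
world d mm [-0.9 -1.1 -0.9] tool d mm [-1.4 -0.5  0.9] turn wz deg 1.54
tilt fix wx,wy deg [ 0.24 -0.29]
```

```bash
python3 -m creep '[0,0,0,0,0,1,0,0,0,0,0,0.5,0,0,0,0,0,0]'; python3 - <<'E'
from h import *
delta([.489,-.271,.064],69.2)
t=snap('side','side7.png');s=snap('top','top7.png')
m=np.hstack([cv2.resize(np.array(s['color'])[235:310,340:420,::-1],(400,375),interpolation=3),cv2.resize(np.array(t['color'])[150:231,345:431,::-1],(400,375),interpolation=3)])
cv2.imwrite('pics/c7.png',m)
E
```

```text
clock: 12.53
tool_pos: [0.49, -0.2698, 0.0649]
eef_rot: [0.823, 0.568, 0.003, 0.0]
contact_force: [-0.3, -0.7, -3.3]
opening: 0.155
t 12.53 pos [ 0.49   -0.2698  0.0649] yaw 69.21 tilt [ 0.005  0.003 -1.   ] q [ 0.61  0.88 -0.32  1.89  0.56  0.46 -0.47] F [-0.3 -0.7 -3.3] op 13.6
world d mm [-1.  -1.2 -0.9] tool d mm [-1.4 -0.5  0.9] turn wz deg 0.01
tilt fix wx,wy deg [ 0.23 -0.27]
```

View pics/c7.png

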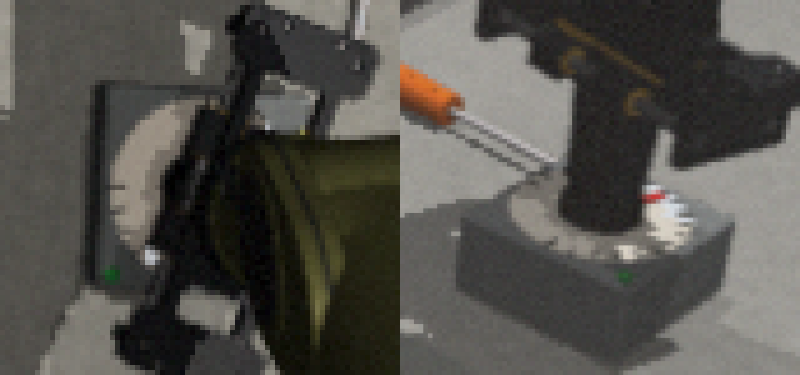

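Pointer is hidden by the fingers; release, lift and look.

```bash
python3 -m creep '[0,0,0,0,0,0,0,0,0,0,0,0,0,0,0,0,0,0,0,0,-1,0,0,0]' 40; python3 -c "
from h import *
delta([.4898,-.27,.064],69.2)"; python3 -m creep '[0,0,-6,0,0,0,0,0,-15,0,0,0,0,0,-25,0,0,0,0,0,-30,0,0,0,0,0,-30,0,0,0]'; python3 - <<'E'
from h import *
delta([.489,-.271,.064],69.2)
t=snap('side','side8.png');s=snap('top','top8.png')
m=np.hstack([cv2.resize(np.array(s['color'])[235:310,340:420,::-1],(400,375),interpolation=3),cv2.resize(np.array(t['color'])[150:231,345:431,::-1],(400,375),interpolation=3)])
cv2.imwrite('pics/c8.png',m)
E
```

```text
clock: 12.97
tool_pos: [0.4907, -0.2697, 0.0668]
eef_rot: [0.823, 0.569, 0.004, 0.001]
contact_force: [0.1, 0.0, 0.1]
opening: 0.432
t 12.97 pos [ 0.4907 -0.2697  0.0668] yaw 69.32 tilt [ 0.008  0.003 -1.   ] q [ 0.61  0.88 -0.32  1.89  0.56  0.46 -0.47] F [0.1 0.  0.1] op 38.1
world d mm [-0.9 -0.3 -2.8] tool d mm [-0.6 -0.7  2.8] turn wz deg 0.12
tilt fix wx,wy deg [ 0.33 -0.34]
clock: 13.38
tool_pos: [0.4862, -0.2681, 0.1728]
eef_rot: [0.822, 0.57, 0.001, -0.005]
contact_force: [0.7, 0.1, -0.7]
opening: 0.452
t 13.38 pos [ 0.4862 -0.2681  0.1728] yaw 69.46 tilt [-0.004  0.009 -1.   ] q [ 0.69  0.72 -0.45  1.83  0.45  0.7  -0.37] F [ 0.7  0.1 -0.7] op 39.8
world d mm [   2.8   -2.9 -108.8] tool d mm [ -2.5   4.4 108.7] turn wz deg 0.26
tilt fix wx,wy deg [-0.38 -0.39]
```

View pics/c8.png

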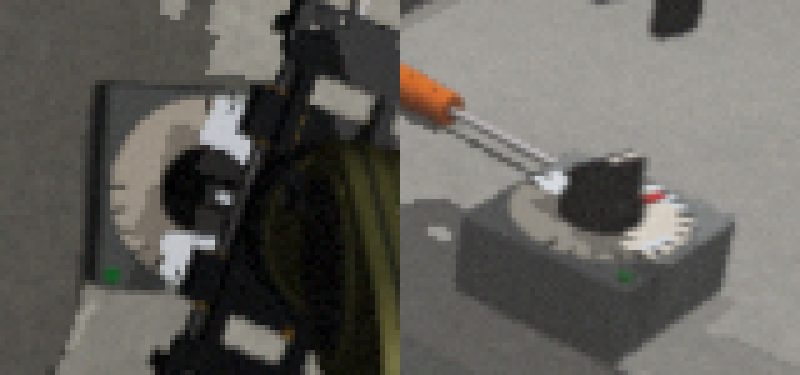

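```bash
python3 -m creep '[-30,0,-10,0,0,0,-38,0,-10,0,0,0,-38,0,-10,0,0,0,-38,0,-10,0,0,0,-38,0,-10,0,0,0]'; python3 -m creep '[-30,0,0,0,0,0,-20,0,0,0,0,0,0,0,0,0,0,0,0,0,0,0,0,0]' ; python3 - <<'E'
from h import *
delta([.489,-.271,.064],69.2)
t=snap('side','side9.png');s=snap('top','top9.png')
m=np.hstack([cv2.resize(np.array(s['color'])[250:295,358:406,::-1],(400,375),interpolation=2),cv2.resize(np.array(t['color'])[150:231,345:431,::-1],(400,375),interpolation=2)])
cv2.imwrite('pics/c9.png',m)
cv2.imwrite('pics/t9.png',cv2.resize(np.array(s['color'])[130:350,100:460,::-1],None,fx=2.2,fy=2.2,interpolation=2))
E
```

```text
clock: 13.9
tool_pos: [0.4301, -0.4335, 0.2271]
eef_rot: [0.815, 0.579, 0.008, -0.002]
contact_force: [0.5, 0.6, -0.7]
opening: 0.455
clock: 14.23
tool_pos: [0.4049, -0.4943, 0.2266]
eef_rot: [0.82, 0.572, 0.004, -0.0]
contact_force: [0.6, 1.0, -0.3]
opening: 0.451
t 14.23 pos [ 0.4049 -0.4943  0.2266] yaw 69.85 tilt [ 0.007  0.005 -1.   ] q [ 1.09  0.76 -0.52  1.52  0.42  0.97  0.1 ] F [ 0.6  1.  -0.3] op 39.7
world d mm [  84.1  223.3 -162.6] tool d mm [237.4   1.2 164.3] turn wz deg 0.65
tilt fix wx,wy deg [ 0.28 -0.41]
```

View pics/c9.png

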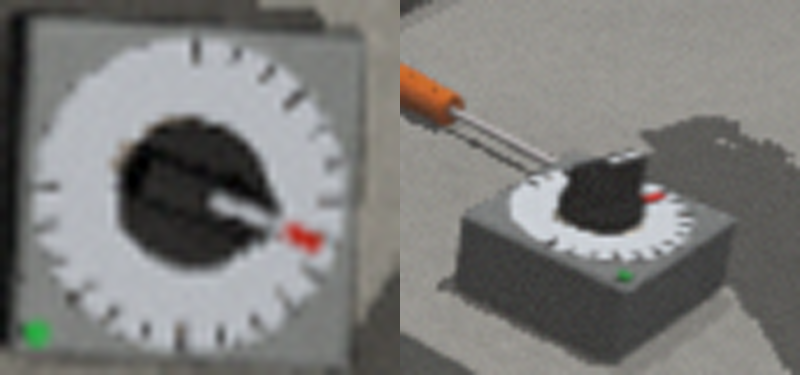

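View pics/t9.png

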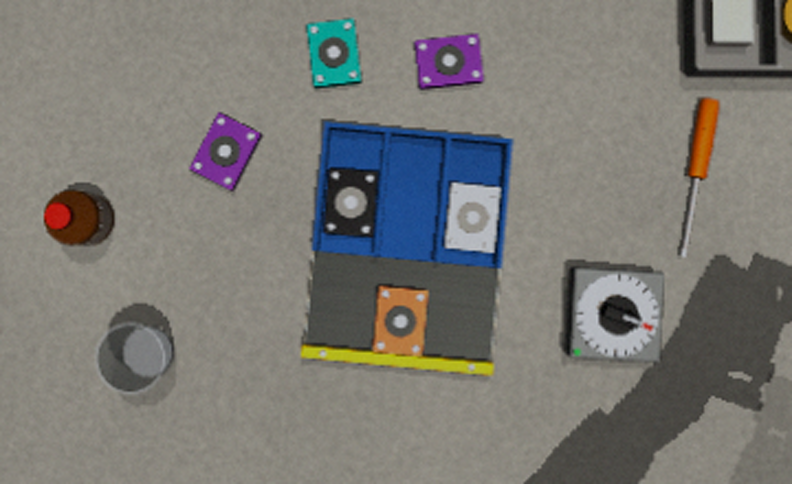

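```bash
python3 - <<'E'
from h import *
T=load('top');p=[.57725,-.0183,-.0857]
c=lambda u,v:(358+(u+.5)/8.333-.5,250+(v+.5)/8.333-.5)
A=onz(T,c(213,199),.083);
for z in(.083,.075,.06):
    B=onz(T,c(278,229),z);print('ptr yaw',np.degrees(np.arctan2(*(B-A)[[1,0]])),'tip from axis',np.degrees(np.arctan2(B[1]+.2705,B[0]-.4895)))
m=onz(T,c(303,239),.051);print('mark',m,np.degrees(np.arctan2(m[1]+.2705,m[0]-.4895)))
im=np.array(T['color']).astype(int);o=(im[...,0]>im[...,2]+60)&(im[...,0]>im[...,1]+25)&(im[...,1]<im[...,0]*.75);o[:, :260]=0;o[:,305:]=0;o[:250]=0;o[300:]=0
cs,_=cv2.findContours(o.astype(np.uint8),0,1);k=max(cs,key=cv2.contourArea);print(cv2.minAreaRect(k))
b=cv2.boxPoints(cv2.minAreaRect(k));w=np.array([onz(T,q,.05) for q in b]);d=w.mean(0)-[p[0],p[1],0];C,s=np.cos(p[2]),np.sin(p[2]);print('copper station',C*d[0]+s*d[1],-s*d[0]+C*d[1])
for i in range(4):
    e=w[(i+1)%4]-w[i];print(np.linalg.norm(e),np.degrees(np.arctan2(e[1],e[0]))+4.91)
E
```

```text
ptr yaw -114.77284818591912 tip from axis -112.83197832595474
ptr yaw -114.16927509227926 tip from axis -112.4028421087133
ptr yaw -113.24438913506154 tip from axis -111.73602395650433
mark [ 0.47486742 -0.30766259  0.051     ] -111.4917793917705
((281.577880859375, 275.6434631347656), (22.996078491210938, 30.148401260375977), 5.19442892074585)
copper station -0.09575490585245904 0.0011841143267362648
0.07987671506205919 -0.21197549870942645
0.06108432067060501 -90.21008399828669
0.07984074848977009 179.7117669341637
0.06097806884762951 89.82378040011815
```

```bash
python3 -c "
from h import *
print(finish_job())"
```

```text
the job is handed in; nothing more can be done
None
```

The copper block is on the warming plate against the stop bar, the dial is turned to the red mark, and the job was handed in at about 14.3 s of the 56 s allowed. The hand-in reports no verdict, so what follows is from my own last pictures.

- **Copper block:** I pushed it out of the middle compartment with the nearly shut fingers until the force rose against the bar, to about 11 N. It measures x ≈ -95.8 mm in the station's frame (flush is -95), y ≈ +1 mm, and square to the bar within about 0.3°.
- **Dial:** I gripped the handle and turned it clockwise by about 78°. The pointer line reads -112° to -115° against the mark at about -111°, and the tool's own angle gave -110.8°. That is a 1 to 3° difference, inside the 8° limit. The readings disagree because the pointer's height and the few pixels across it limit the measurement.
- **Everything else:** By eye, the white and black blocks, beaker, bottle and screwdriver look unmoved in the top view. I did not measure them. The arm was clear of everything, and the only forces I read were that push at the bar and about 9 N while gripping the dial.

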